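# Slide the top drawer front onto the sanding bed

### The arm

A 6-joint arm with a two-finger parallel gripper is mounted at the origin on the work surface. World frame = base frame: x ahead of the robot, y to its left, z up, the work surface at z = 0. Lengths are in m, angles in rad, forces in N, time in s.
With the tool pointing down it reaches from about 0.4 to 0.825 m from the base axis. Payload 7 kg.
Tool frame: the origin (TCP) lies midway between the tips of the shut fingers; the grasp point (between the pads) lies arm.hold_point_z behind it (arm.hold_point_z is the distance from the TCP to the grasp point, in m); z points along the fingers, y is the line along which they close (so a half turn about z gives the same grasp; the last joint's range is limited). The gripper opens to 88 mm and grips with 3 to 60 N. Pads are 19 mm wide; open, the fingers measure 130 mm over their backs; the gripper's body (78 mm by 193 mm) begins 47 mm behind the grasp point.
Start: joints at [-0.937, 0.359, 0.012, 0, -1.224, -0.288], TCP at [0.229, -0.635, 0.187] pointing down, gripper open.
Joint ranges: [-3.07, 3.07], [-1.43, 2.12], [-1.02, 1.25], [-3.03, 1.67], [-3.05, -0], [-3.03, 3.03]. Speed limits (rad/s): [2.39, 2.39, 3.01, 3.14, 3.14, 3.14].

### API

Orientations are given as [roll, pitch, yaw] about the fixed x, y, z axes, in that order (R = Rz(yaw) Ry(pitch) Rx(roll)).
In Python, from station import arm gives the robot as it stands.
- The arm moves only by the shell command python3 -m crank 'ROWS' [OPENING] [FORCE]. ROWS is JSON, a list that holds one entry, the list of rows, each a list of 4 numbers: the shift along the tool's x, y, z in units of 25 mm (1.0 is 25 mm), then the turn about the tool's z in units of 5 degrees (1.0 is 5 degrees). A call has 1 to 12 rows; each row is the pose to reach, as a shift and turn from the pose commanded when the call began, along the tool's axes at that moment; what a row does not reach only later rows make up. A row lasts 1/8 s, in which the tool goes at most 62.5 mm and 10.7 degrees, less where a joint would pass 70% of its speed; a pose out of reach is approached as far as the arm can. A call with a gripper value outside its range is refused whole. OPENING is the closure, from 0 (fully open) to 1 (shut), set as the call begins (- or left out, the last holds). The fingers move at their own pace and stop on an object; FORCE is the grip in N (left out, the last holds). Time passes only in rows, so rows that repeat a pose let the fingers close. It gives the time, the measured TCP pose, the force, the opening and the grip force at its end, in the units of the state.
- arm.get_state(): the state, without advancing time (a new reading comes with each control period).
- arm.grab_frame(name): name is "scene" or "top"; returns (picture, depth): 420x560x3 uint8, red, green, blue; 420x560 float32, m along the optical axis (not along the pixel's ray), 0 where there is no reading.
- arm.get_calibration(name): a dict with "mtx" (3x3 intrinsics, pixels), "R" (3x3) and "t" (3): a world point X has camera coordinates R X + t. Camera axes: x right, y down, z forward; pixel columns grow to the right and rows downward; lengths in m; the calibration is good to about 2 mm. A picture is of the moment at which its call begins. get_calibration takes no time and is no camera call.
- arm.job_done(): hands the job in; it is judged then, once.
Trained networks look in the newest picture that a camera, given by its name, has taken for a name from the list of things; names that differ only in an ending like _2 or _b are one class to them, and where a whole thing is asked for, a point or a joint stands for the part that bears it (a point fixed in the world has none). Each returns a list of dicts, best first, with "score" (0 to 1); they miss things now and then, are a little off and sometimes report something else, mostly with a low value. They report only what shows in the picture. A call takes as long as a camera call. They do not tell look-alikes from the thing itself.
- arm.recognise(thing, camera): "extent" ([left, top, width, height] in pixels, round what is visible of it).
- arm.trace(thing, camera): "mask" (420x560 bool, what is visible of it) and "extent" ([left, top, width, height] in pixels, round what is visible of it).
The state is a dict: "t": time; "q": joint angles; "qd": joint speeds; "joint_efforts": joint torques, N m; "eef_pos": TCP position; "ee_rot": TCP orientation; "force": force on the tool from outside, world axes, zero at the start; "moment": the same for the moment, N m; "width": finger opening in m; "gripper_force": force on a finger pad.
Only numpy, scipy, OpenCV 4.12 (cv2) and the standard library are available. Lean on these libraries where they do the work, as an engineer would, in place of code of your own. Each camera call takes 0.05 s, during which the arm holds its last target. There are 200 camera calls.

### The job

Slide the blue drawer front sideways off the top of the stack onto the grey sanding bed, between its two rails, without lifting it and without shifting the two fronts beneath it. Keep pushing it along until you feel it come up snugly against the padded stop bolt at the far end, press it there gently for a moment (a light push of about 8 N, never a shove), and leave it lying there flat, with the bench's other things undisturbed.

Things in the scene. Friction and masses are not known exactly. Their poses are not given: they have to be found in the camera images.
- top_front: blue-painted drawer front on top of the stack: a plain flat wooden board 110 x 150 x 16 mm (x, y, z), 0.12 to 0.24 kg, too wide to grip across; origin at the centre of its underside; its y axis (long side) points roughly along the slide, stack to bed. Starts up to 8 mm and 0.07 rad out of line with the jig. Slides with 0.5 to 2 N of friction, more where it rubs on a rail
- middle_front: white drawer front directly under the blue one, same 110 x 150 x 16 mm, loose; origin at the centre of its underside. The blue front slides off its top; it must stay put
- lower_front: bare wood drawer front at the bottom of the stack, same size, loose, lying on the baseboard; origin at the centre of its underside; it must stay put
- jig: fixed sanding jig: plywood baseboard 200 x 480 x 18 mm (x, y, z; y from -230 to +250 mm), origin on the table, below its centre line. Its +y axis is the direction of the slide. The stack lies on the baseboard around y = -115 mm; the raised grey bed and the stop are on the +y half. Nothing stands behind the stack (-y)
- bed (a point): centre of the grey bed's surface, at jig (0, 82.5, 48) mm, 2 mm lower than the blue front's underside in the stack; axes as the jig's. The bed is 138 mm wide and reaches jig y -30 to +195 mm, about 10 mm from the stack. Dark rails 12 mm wide line its sides, 118 mm apart, tops 12 mm above the bed
- mouth (a point): middle of the bed's mouth at bed height, jig (0, -30, 48) mm: here the rails' ends flare outwards (y -35 to 0 mm, to about 145 mm apart) and guide the board in
- stop: fixed red stop block at the far end of the bed, 70 x 26 x 46 mm (x, y, z), origin at the centre of its underside, at jig (0, 218, 28) mm; it carries the stop bolt. More than 18 N between board and stop would damage it
- stop_face (a point): centre of the red block's face towards the bed, jig (0, 205, 57.5) mm. From it the bolt sticks out to -y, ending in a stiff, fixed black rubber pad 40 mm wide, 14 mm high. The pad's face is 20 to 60 mm before this point: the bolt's setting differs each time and is not measured, so feel for it (or look)
- sanding_block: bystander: cork sanding block 60 x 100 x 34 mm lying on the table beyond the jig; origin under its centre
- screwdriver: bystander: screwdriver lying on the table beyond the jig
- glue: bystander: white glue bottle, 56 mm across, 160 mm tall; origin under its centre
- tin: bystander: green-banded tin, 86 mm across, 100 mm tall; origin under its centre
- mug: bystander: blue mug, 80 mm across, 90 mm tall; origin under its centre
- jar: bystander: amber glass jar, 70 mm across, 110 mm tall; origin under its centre
Not all that is in view belongs to the job. What is meant by the top_front is not black or purple, and is the larger of those in its own colour.

How it is judged:
On the way, in this order (a step that is already met when the one before it is completed fails the run):
1. the blue front has been slid clear of the stack and lies flat on the bed, between the rails (z of top_front in the frame of jig between 0.044 and 0.0505 m and x of top_front in the frame of jig between -0.008 and 0.008 m and angle between the y axis of top_front and the y axis of jig, either way round below 0.06 rad and angle between top_front's own z axis and vertical below 0.03 rad and y of top_front in the frame of jig above 0.046 m), for 0.05 s.
2. the blue front is pressed up against the stop bolt's pad with at least 3 N, squarely between the rails, for 0.3 s (z of top_front in the frame of jig between 0.044 and 0.0505 m and x of top_front in the frame of jig between -0.008 and 0.008 m and angle between the y axis of top_front and the y axis of jig, either way round below 0.06 rad and angle between top_front's own z axis and vertical below 0.03 rad and contact force between top_front and stop above 3 N), for 0.3 s.
At the end, for the whole second after the job is handed in: blue front at rest flat on the bed (level to 0.03 rad), between the rails (8 mm, 0.06 rad off the centre line), centre at jig y 66 to 114 mm (any bolt setting), after being pressed on the stop; other fronts within 6 mm and bystanders within 20 mm of their starts (z of top_front in the frame of jig between 0.044 and 0.0505 m and x of top_front in the frame of jig between -0.008 and 0.008 m and angle between the y axis of top_front and the y axis of jig, either way round below 0.06 rad and angle between top_front's own z axis and vertical below 0.03 rad and y of top_front in the frame of jig between 0.066 and 0.114 m and linear speed of top_front below 0.01 m/s and distance of each of middle_front, lower_front from where it was at the start of the episode below 0.006 m and distance of each of sanding_block, screwdriver, glue, tin, mug, jar from where it was at the start of the episode below 0.02 m); the robot touches nothing.
It fails at once if the board was shoved against the stop with more than 18 N (contact force between top_front and stop above 18 N).
It fails at once if the robot pressed on the blue front with more than 30 N (contact force between top_front and the arm above 30 N).
It fails at once if the blue front was lifted (raised more than 8 mm above its place in the stack) or tipped by more than 0.2 rad (z of top_front in the frame of jig above 0.058 m or angle between top_front's own z axis and vertical above 0.2 rad).
It fails at once if a front beneath the blue one was shifted by more than 6 mm (distance of any of middle_front, lower_front from where it was at the start of the episode above 0.006 m).
It fails at once if a bystander was moved by more than 20 mm (distance of any of sanding_block, screwdriver, glue, tin, mug, jar from where it was at the start of the episode above 0.02 m).
It also fails if it takes over 58 s, if anything falls off the work surface, if the arm or the gripper's body presses on something with over 40 N, if the wrist force passes 120 N, or if a joint passes its speed limit or range.

## Working session

There is one attempt and no reset: what is moved stays moved. The work goes in short steps, Python scripts to look and compute and a shell command to move; the robot and the scene stay as the last step left them, time stands still between calls to the robot, and variables do not carry over. Pictures are saved under pics/ and viewed, at most 13 in all, crops included, and the job is handed in when it is done.

```bash
mkdir -p pics
python3 - <<'E'
from station import arm
import cv2,numpy as np
s=arm.get_state();print({k:np.round(v,3) for k,v in s.items()},arm.hold_point_z)
for n in("scene","top"):
    p,d=arm.grab_frame(n);cv2.imwrite(f"pics/{n}0.png",p[:,:,::-1]);np.savez(f"{n}0.npz",p=p,d=d)
    for th in("top_front","stop","middle_front","jig"):
        print(n,th,[(round(r["score"],2),r["extent"]) for r in arm.recognise(th,n)][:4])
E
```

```text
{'t': np.float64(0.0), 'q': array([-0.937,  0.359,  0.011, -0.   , -1.224, -0.288]), 'qd': array([-0.001,  0.002, -0.   , -0.002,  0.001,  0.001]), 'joint_efforts': array([-2.0000e-03, -5.8271e+01,  2.9306e+01,  6.9970e+00,  7.0000e-03,
       -0.0000e+00]), 'eef_pos': array([ 0.229, -0.635,  0.186]), 'ee_rot': array([ 3.14 , -0.   , -2.796]), 'force': array([-0.072,  0.32 , -0.341]), 'moment': array([-0.033,  0.025,  0.024]), 'gripper_force': np.float64(0.0), 'width': np.float64(0.088)} 0.0188
scene top_front [(0.94, [233.2, 162.1, 62.1, 41.5]), (0.83, [201.3, 251.9, 38.0, 40.7]), (0.81, [299.8, 166.4, 38.8, 25.3]), (0.55, [255.4, 135.7, 47.7, 32.1])]
scene stop [(0.81, [336.2, 223.1, 38.5, 30.4]), (0.43, [422.8, 275.9, 32.0, 57.8])]
scene middle_front [(0.57, [236.3, 185.8, 57.5, 20.3]), (0.55, [213.9, 183.7, 170.6, 92.0])]
scene jig [(0.86, [215.1, 182.4, 170.5, 95.0])]
top top_front [(0.74, [358.1, 254.2, 50.4, 51.1]), (0.71, [316.8, 262.7, 17.7, 32.8]), (0.68, [311.4, 199.2, 48.4, 40.5]), (0.59, [267.0, 120.5, 36.9, 34.9])]
top stop [(0.91, [214.0, 220.3, 38.3, 26.5])]
top middle_front []
top jig [(0.66, [217.3, 186.1, 156.3, 78.2])]
```

View pics/top0.png

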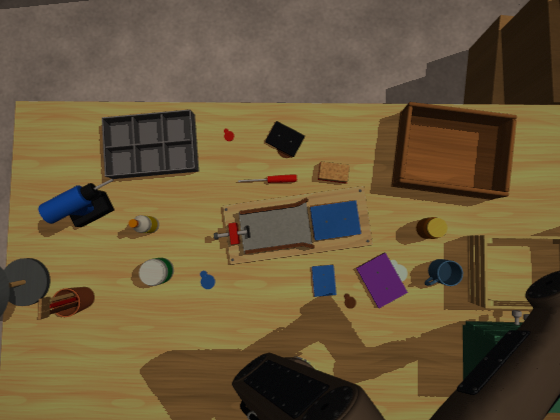

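View pics/scene0.png

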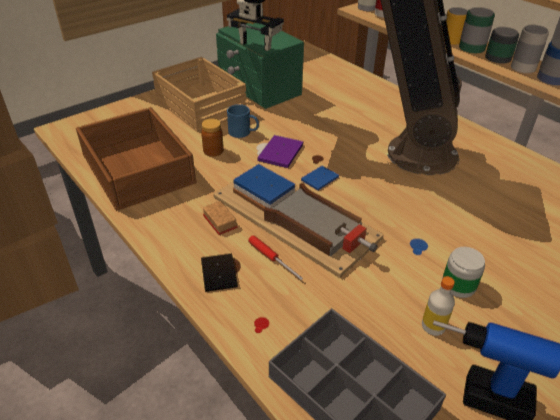

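Top picture: there are four candidates.
- (336,220): the large blue board on the stack.
- (323,280): a smaller blue board on the table.
- (381,279): purple.
- (285,138): black.

The one at (336,220) fits: it is blue, the larger of the two blues, and lies on the jig. The red stop is at (233,233). I'll measure it and check it in an enlarged crop.

```bash
cat > h.py <<'E'
from station import arm
import cv2,numpy as np
def world(n,d):
    c=arm.get_calibration(n);K,R,t=map(np.array,(c["mtx"],c["R"],c["t"]))
    v,u=np.mgrid[:420,:560];P=np.stack([(u-K[0,2])/K[0,0]*d,(v-K[1,2])/K[1,1]*d,d],-1)
    return (P-t.reshape(3))@R
def rect(m,W):
    q=W[m][:,:2].astype(np.float32);c,s,a=cv2.minAreaRect(q*1000);return np.round(c,1),np.round(s,1),round(a,1),np.round(np.median(W[m][:,2]),4),len(q)
def pix(n,X):
    c=arm.get_calibration(n);K,R,t=map(np.array,(c["mtx"],c["R"],c["t"]));p=K@(R@X+t.reshape(3));return p[:2]/p[2]
E
python3 - <<'E'
from h import *
for n,box in(("top",(300,190,370,250)),("scene",(225,155,300,205))):
    z=np.load(n+"0.npz");p,d=z["p"].astype(int),z["d"];W=world(n,d)
    x0,y0,x1,y1=box;m=np.zeros(d.shape,bool);m[y0:y1,x0:x1]=1
    blue=m&(p[...,2]>1.4*p[...,0])&(p[...,2]>p[...,1]*1.2)&(d>0)&(W[...,2]>.05)&(W[...,2]<.085)
    print(n,"blue",rect(blue,W))
    red=(p[...,0]>2.2*p[...,1])&(p[...,0]>100)&(d>0)&(W[...,2]>.05)&(W[...,2]<.1)
    b=(210,215,260,250) if n=="top" else (335,220,385,255)
    mm=np.zeros_like(m);mm[b[1]:b[3],b[0]:b[2]]=1
    print(n,"stop",rect(red&mm,W))
    b=(215,185,375,270) if n=="top" else (210,175,390,275)
    mm=np.zeros_like(m);mm[b[1]:b[3],b[0]:b[2]]=1
    mm&=(W[...,2]>.008)&(d>0)
    print(n,"jig",rect(mm,W))
    bed=mm&(W[...,2]>.058)&(W[...,2]<.072)&~blue&(abs(p[...,0]-p[...,2])<30)
    print(n,"bed",rect(bed,W))
z=np.load("top0.npz");cv2.imwrite("pics/crop.png",cv2.resize(z["p"][180:305,205:415,::-1],None,fx=3.8,fy=3.8,interpolation=2))
E
```

```text
top blue (array([ 570. , -140.1]), array([108.8, 148.8]), 9.0, np.float64(0.0667), 1544)
top stop (array([522.7, 188.1]), array([67.7, 25.9]), 9.6, np.float64(0.0748), 157)
top jig (array([547.8, -12.6]), array([284.1, 522.8]), 1.0, np.float64(0.0467), 8809)
top bed (array([551.4,  17.5]), array([125.1, 469.2]), 9.4, np.float64(0.0653), 172)
scene blue (array([ 573., -138.]), array([112.5, 154.4]), 9.1, np.float64(0.067), 1273)
scene stop (array([527.4, 190.6]), array([68.4, 24.6]), 5.6, np.float64(0.074), 207)
scene jig (array([562.9,   3.8]), array([435.8, 503.6]), 51.2, np.float64(0.04), 9926)
scene bed (array([554. ,  20.4]), array([115.5, 471.3]), 6.2, np.float64(0.0643), 140)
```

View pics/crop.png

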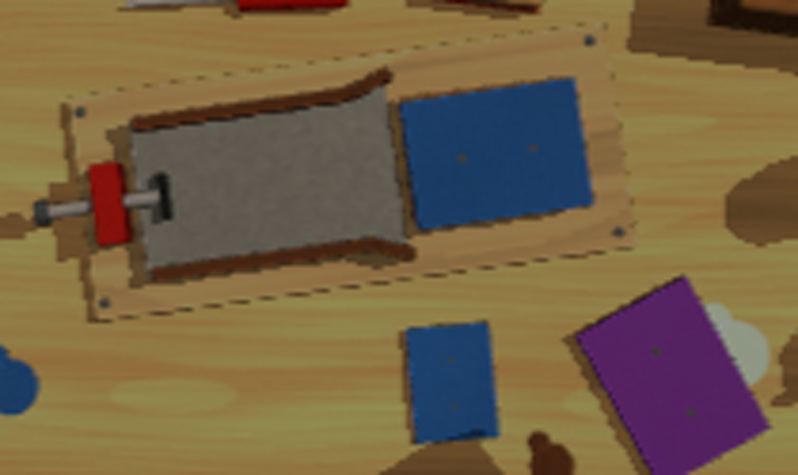

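The crop confirms it: the large blue board lies on the stack at crop (500,155). The small blue one at (450,380) is off the jig. The black pad is at crop (160,197), with its face near x 171. Next I'll fit the jig axis and work out the first move.

Run:
```python
from h import *
z=np.load("top0.npz");p,d=z["p"].astype(int),z["d"];W=world("top",d)
mm=np.zeros(d.shape,bool);mm[185:270,215:376]=1
base=mm&(W[...,2]>.012)&(W[...,2]<.024)&(d>0)
n,l,st,_=cv2.connectedComponentsWithStats((mm&(W[...,2]>.011)&(d>0)).astype(np.uint8))
k=1+st[1:,4].argmax();q=(W[l==k]);q=q[(q[:,2]<.1)]
print("base",rect(l==k,W), rect(base,W))
s=np.array([.5227,.1881])
for a in np.radians([8,9,10]):
    ey=np.array([-np.sin(a),np.cos(a)]);ex=np.array([np.cos(a),np.sin(a)]);o=s-.218*ey
    J=np.stack([(W[...,:2]-o)@ex,(W[...,:2]-o)@ey],-1)
    b=l==k; sel=b&(abs(J[...,1])<.2)&(abs(W[...,2]-.018)<.006)
    # edges of baseboard by y bins
    r=[]
    for y in np.arange(-.2,.2,.05):
        g=J[sel&(J[...,1]>y)&(J[...,1]<y+.05)][:,0]; r.append((round(g.min()*1e3),round(g.max()*1e3)))
    print(np.degrees(a),"o",o,"blue",((np.array([.570,-.1401])-o)@ex*1e3,(np.array([.570,-.1401])-o)@ey*1e3),r)
blk=mm&(p.max(-1)<60)&(abs(W[...,2]-.06)<.02)&(d>0);blk[:,:240]=0;blk[:,256:]=0
a=np.radians(9);ey=np.array([-np.sin(a),np.cos(a)]);ex=np.array([np.cos(a),np.sin(a)]);o=s-.218*ey
J=np.stack([(W[...,:2]-o)@ex,(W[...,:2]-o)@ey],-1)[blk]*1e3
print("pad",len(J),np.percentile(J,[5,50,95],axis=0).round(),rect(blk,W))
for n in("jar","mug","purple"):
    r=arm.recognise(n,"top") if n!="purple" else []
    for e in r[:1]:
        x,y,w,h=map(int,e["extent"]);print(n,e["score"],np.median(W[y:y+h,x:x+w][W[y:y+h,x:x+w,2]>.05],0).round(3))
```

```text
base (array([551.9,  -2.4]), array([200.6, 510. ]), 8.8, np.float64(0.0472), 8559) (array([514.4, -24.1]), array([281.1, 482.2]), 8.7, np.float64(0.0186), 3635)
8.0 o [ 0.55303974 -0.02777844] blue (np.float64(1.1630679163826723), np.float64(-113.58886783639446)) [(-95, 105), (-95, 105), (-96, 104), (-96, 103), (-98, 103), (-98, 102), (-99, 100), (-100, 101)]
9.0 o [ 0.55680271 -0.02721606] blue (np.float64(-4.624132916053879), np.float64(-113.5586635797271)) [(-102, 98), (-102, 98), (-101, 98), (-101, 98), (-101, 99), (-101, 99), (-100, 100), (-100, 100)]
10.0 o [ 0.5605553  -0.02658809] blue (np.float64(-10.409925192809197), np.float64(-113.42746334225247)) [(-109, 91), (-108, 92), (-106, 94), (-105, 95), (-104, 96), (-104, 97), (-102, 99), (-102, 99)]
pad 73 [[-19. 154.]
 [  6. 173.]
 [ 59. 186.]] (array([549.1, 141.1]), array([81.6, 50.6]), 7.2, np.float64(0.0539), 73)
jar 0.92 [ 0.548 -0.44   0.108]
mug 0.67 [ 0.401 -0.47   0.077]
```

```bash
python3 -m crank '[[[-1.8,0.9,0,-1.6],[-3.6,1.9,0,-3.2],[-5.5,2.8,0,-4.8],[-7.4,3.8,0,-6.4],[-9.3,4.8,0,-8],[-11.2,5.7,0,-9.6],[-13.1,6.7,0,-11.2],[-15,7.7,0,-12.8],[-16.8,8.6,0,-14.4],[-18.7,9.6,0,-15.8],[-18.7,9.6,0,-15.8],[-18.7,9.6,0,-15.8]]]' 0.43
```

```text
t: 2.1
eef_pos: [0.5871, -0.2506, 0.1871]
ee_rot: [3.141, 0.0, -1.417]
force: [0.3, -0.2, -0.2]
width: 0.05
gripper_force: 0.0
```

```bash
python3 -m crank '[[[0,0,1,0],[0,0,2.2,0],[0,0,3.4,0],[0,0,4.4,0],[0,0,5,0],[0,0,5.28,0],[0,0,5.28,0],[0,0,5.28,0]]]'
python3 - <<'E'
from h import *
p,d=arm.grab_frame("scene");cv2.imwrite("pics/s1.png",cv2.resize(p[130:290,180:400,::-1],None,fx=3.6,fy=3.6,interpolation=2))
E
```

```text
t: 3.1
eef_pos: [0.5879, -0.251, 0.0563]
ee_rot: [-3.14, -0.001, -1.417]
force: [-0.7, -0.1, 0.1]
width: 0.05
gripper_force: 0.0
```

View pics/s1.png

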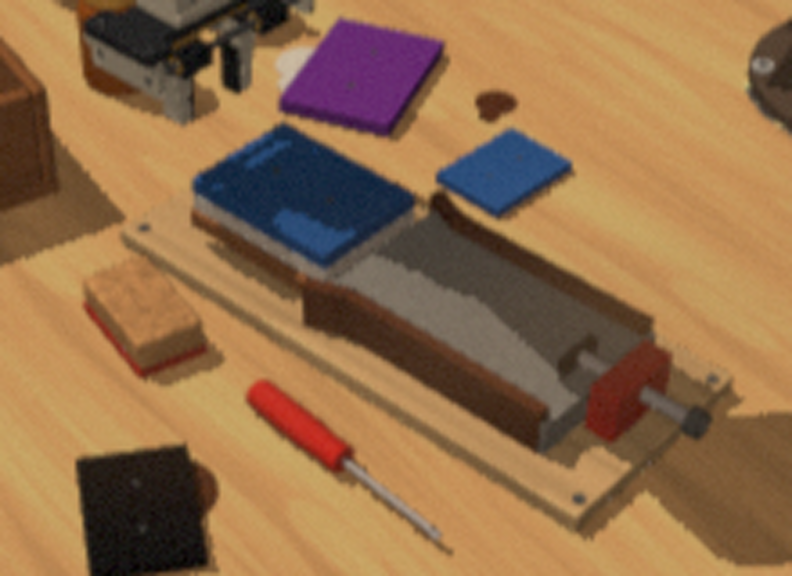

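The fingers are behind the blue board at crop (180,100) and (235,75), on nothing else. The path ahead to the bed is clear, so I'll make contact and start pushing.

```bash
python3 -m crank '[[[-0.3,0,0.05,0],[-0.6,0,0.05,0],[-0.8,0,0.05,0],[-0.9,0,0.05,0],[-1,0,0.05,0],[-1.1,0,0.05,0],[-1.2,0,0.05,0],[-1.35,0,0.05,0],[-1.5,0,0.05,0],[-1.65,0,0.05,0],[-1.8,0,0.05,0],[-2,0,0.05,0]]]'
```

```text
t: 4.65
eef_pos: [0.5796, -0.2011, 0.054]
ee_rot: [-3.142, 0.0, -1.417]
force: [0.2, -0.4, -0.3]
width: 0.05
gripper_force: 0.0
```

```bash
python3 -m crank '[[[-0.2,0,0,0],[-0.4,0,0,0],[-0.6,0,0,0],[-0.8,0,0,0],[-1,0,0,0],[-1.2,0,0,0],[-1.4,0,0,0],[-1.6,0,0,0],[-1.7,0,0,0],[-1.7,0,0,0]]]'
cat > look.py <<'E'
from h import *
import sys
s=arm.get_state();a=np.radians(8.7);ey=np.array([-np.sin(a),np.cos(a)]);ex=np.array([np.cos(a),np.sin(a)]);o=np.array([.5557,-.0274])
e=np.array(s["eef_pos"][:2])-o;print("t",s["t"],"tcp jig",(e@ex*1e3).round(1),(e@ey*1e3).round(1),"z",s["eef_pos"][2],"F",np.round(s["force"],1))
for n in("top","scene"):
    p,d=arm.grab_frame(n);W=world(n,d);q=p.astype(int)
    J=np.stack([(W[...,:2]-o)@ex,(W[...,:2]-o)@ey],-1)
    m=(d>0)&(q[...,2]>1.4*q[...,0])&(q[...,2]>1.2*q[...,1])&(abs(W[...,2]-.066)<.01)&(abs(J[...,0])<.08)&(J[...,1]>-.2)&(J[...,1]<.22)
    if m.sum()>50:
        c,sz,an=cv2.minAreaRect((J[m]*1e3).astype(np.float32));A=np.c_[W[m],np.ones(m.sum())]
        print(n,"board jig",np.round(c,1),np.round(sz,1),round(an,1),"z",np.median(W[m][:,2]).round(4),m.sum())
    cv2.imwrite(f"pics/{n}_{sys.argv[1]}.png",cv2.resize(p[180:270,205:385,::-1] if n=="top" else p[130:290,180:400,::-1],None,fx=3.6,fy=3.6,interpolation=2))
E
python3 look.py a
```

```text
t: 5.9
eef_pos: [0.5731, -0.1592, 0.0541]
ee_rot: [-3.142, -0.0, -1.417]
force: [0.7, -0.3, -0.3]
width: 0.0501
gripper_force: 0.0
t 5.9 tcp jig -2.7 -132.9 z 0.05405965048766072 F [ 0.7 -0.3 -0.3]
top board jig [-51.  -70.3] [58.8 14. ] 86.6 z 0.0669 81
scene board jig [  -0.2 -113.8] [112.9 152.4] 0.9 z 0.0668 1157
```

View pics/scene_a.png

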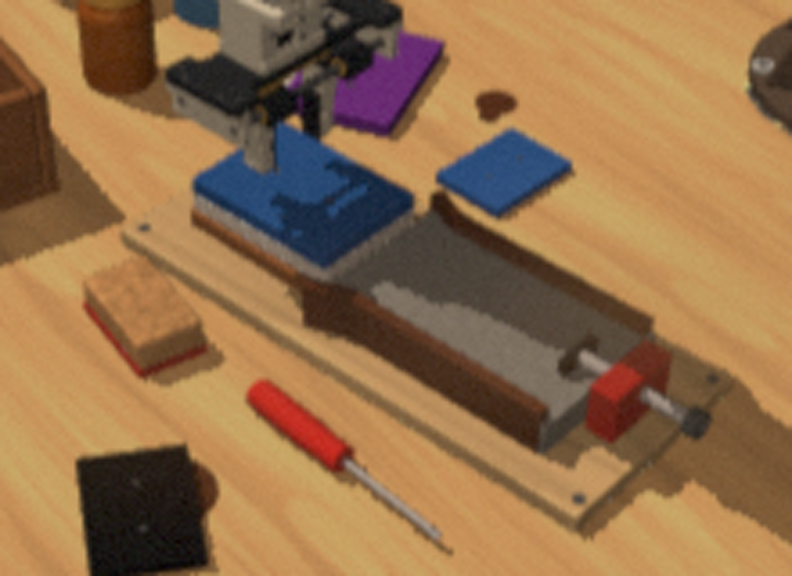

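The picture shows the fingers passing over the board at crop (262,150). When open, their tips sit higher than the TCP. The board hasn't moved (jig y −113.8). I'll rise, go back, shut the fingers so the TCP is the true tip (about 42 mm wide), and try again.

```bash
python3 -m crank '[[[0,0,-0.6,0],[0,0,-1.4,0],[0.6,0,-2,0],[1.6,0,-2,0],[2.6,0,-2,0],[3.4,0,-2,0],[3.8,0,-2,0],[3.8,0,-2,0],[3.8,0,-2,0],[3.8,0,-2,0]]]' 1 10
python3 look.py b
```

```text
t: 7.25
eef_pos: [0.5877, -0.2526, 0.1041]
ee_rot: [-3.141, 0.0, -1.416]
force: [0.8, 0.7, -1.1]
width: 0.0008
gripper_force: 0.0
t 7.25 tcp jig -2.5 -227.5 z 0.1041480083681989 F [ 0.8  0.7 -1.1]
top board jig [ -31.2 -152.7] [50.9 69.5] 0.3 z 0.0663 305
scene board jig [   0.5 -112.2] [149.5 113.2] 90.0 z 0.0669 1220
```

```bash
python3 -m crank '[[[0,0,0.8,0],[0,0,1.6,0],[0,0,1.95,0],[-0.3,0,1.95,0],[-0.6,0,1.95,0],[-0.8,0,1.95,0],[-0.95,0,1.95,0],[-1.1,0,1.95,0],[-1.25,0,1.95,0],[-1.4,0,1.95,0],[-1.55,0,1.95,0],[-1.7,0,1.95,0]]]'
python3 look.py c
```

```text
t: 8.85
eef_pos: [0.581, -0.211, 0.0552]
ee_rot: [3.141, -0.0, -1.417]
force: [-0.0, -0.3, -0.5]
width: 0.0007
gripper_force: 0.0
t 8.85 tcp jig -2.7 -185.4 z 0.05522367117616857 F [-0.  -0.3 -0.5]
top board jig [ -39.7 -115.3] [123.7  35.2] 89.8 z 0.0671 328
scene board jig [   1.5 -112.5] [151.  111.4] 89.9 z 0.0671 1225
```

View pics/scene_c.png

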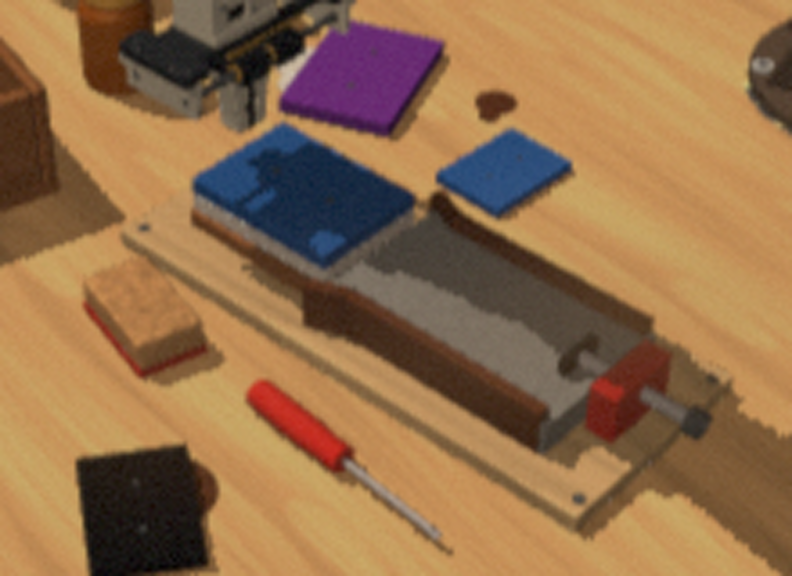

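Run:
```python
from h import *
s=arm.get_state();e=np.array(s["eef_pos"])
f=lambda X:(((pix("scene",np.array(X))-[180,130])*3.6).round())
print("tcp",f(e),"+40up",f(e+[0,0,.04]))
p,d=arm.grab_frame("scene");W=world("scene",d)
for c,r in((240,100),(240,110),(240,120),(240,125),(240,132),(225,110),(255,110),(250,140),(240,150)):
    print((c,r),W[130+int(r/3.6),180+int(c/3.6)].round(4))
a=np.radians(8.7);ey=np.array([-np.sin(a),np.cos(a),0]);ex=np.array([np.cos(a),np.sin(a),0]);o=np.array([.5557,-.0274,.066])
print("rear edge",f(o-.1885*ey-.055*ex),f(o-.1885*ey+.055*ex),"mid",f(o-.1885*ey))
cv2.imwrite("pics/z.png",cv2.resize(p[140:200,205:275,::-1],None,fx=10,fy=10,interpolation=2))
```

```text
tcp [241. 160.] +40up [240. 121.]
(240, 100) [ 0.5921 -0.1969  0.1315]
(240, 110) [ 0.5934 -0.1956  0.1221]
(240, 120) [ 0.5939 -0.1956  0.1116]
(240, 125) [ 0.5917 -0.1988  0.1053]
(240, 132) [ 0.5918 -0.1991  0.0978]
(225, 110) [ 0.5963 -0.2121  0.1143]
(255, 110) [ 0.5748 -0.2016  0.1107]
(250, 140) [ 0.5109 -0.2981 -0.0022]
(240, 150) [ 0.5814 -0.215   0.0656]
rear edge [281. 121.] [189. 178.] mid [236. 149.]
```

View pics/z.png

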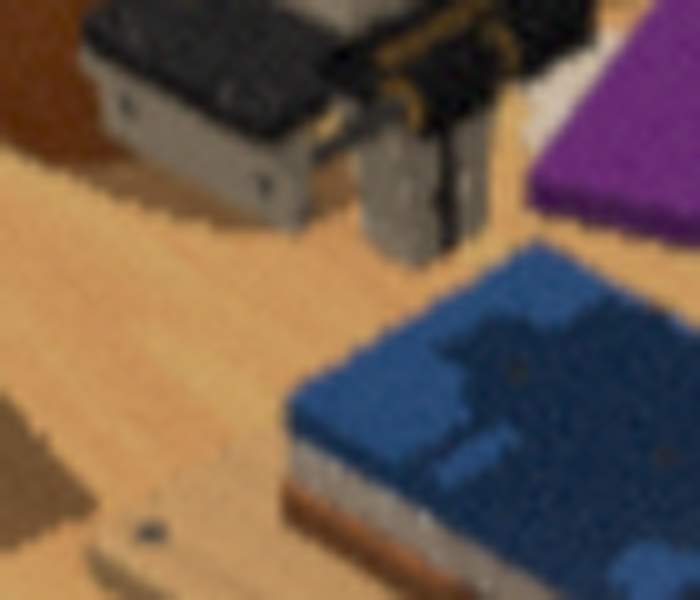

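The enlarged crop shows the fingertips at (410,265), still above the board's edge. Depth puts them at z≈0.09, although the TCP reads 0.055, so the real tip is about 35 mm higher than reported. The board hasn't been touched. I'll back off, lower, and measure the tip directly.

```bash
python3 -m crank '[[[0.5,0,0,0],[1,0,0,0],[1.2,0,0,0],[1.2,0,0.3,0],[1.2,0,0.6,0],[1.2,0,0.9,0],[1.2,0,1,0],[1.2,0,1,0],[1.2,0,1,0]]]'
cat > tip.py <<'E'
from h import *
e=np.array(arm.get_state()["eef_pos"]);p,d=arm.grab_frame("scene");W=world("scene",d)
m=(d>0)&(np.hypot(W[...,0]-e[0],W[...,1]-e[1])<.033)&(W[...,2]>.025)&(W[...,2]<e[2]+.08)
g=W[m];v=np.argwhere(m);print("tcp",e.round(4),"n",len(g),"tip z pct1,5:",np.percentile(g[:,2],[0,1,5,20]).round(4))
# per-column lowest
for c in range(v[:,1].min(),v[:,1].max()+1):
    r=v[v[:,1]==c,0].max();print(c,r,W[r,c].round(3),p[r,c],end="; ")
cv2.imwrite("pics/z2.png",cv2.resize(p[140:200,205:275,::-1],None,fx=8,fy=8,interpolation=2))
E
python3 tip.py
```

```text
t: 10.12
eef_pos: [0.586, -0.2408, 0.0305]
ee_rot: [-3.141, -0.0, -1.417]
force: [-0.1, 0.0, 0.7]
width: 0.0006
gripper_force: 0.0
tcp [ 0.586  -0.2408  0.0305] n 137 tip z pct1,5: [0.0629 0.0645 0.0666 0.079 ]
233 158 [ 0.604 -0.247  0.106] [91 74 54]; 234 165 [ 0.603 -0.247  0.079] [155 124  86]; 235 166 [ 0.599 -0.246  0.075] [126 107  87]; 236 167 [ 0.6   -0.24   0.075] [137 116  90]; 237 167 [ 0.599 -0.236  0.077] [124 109  88]; 238 168 [ 0.598 -0.232  0.075] [133 112  86]; 239 168 [ 0.599 -0.225  0.079] [114  97  79]; 240 168 [ 0.594 -0.228  0.075] [103  87  69]; 241 167 [ 0.589 -0.229  0.076] [93 81 66]; 242 173 [ 0.596 -0.216  0.064] [153 121  84]; 243 173 [ 0.595 -0.211  0.067] [89 74 65]; 244 172 [ 0.589 -0.215  0.065] [137 106  79]; 245 172 [ 0.588 -0.211  0.067] [87 75 71]; 246 171 [ 0.579 -0.218  0.063] [130 100  78]; 247 172 [ 0.582 -0.209  0.066] [32 44 67]; 248 170 [ 0.577 -0.211  0.07 ] [90 75 70]; 249 170 [ 0.571 -0.213  0.066] [55 57 73]; 250 168 [ 0.564 -0.218  0.067] [158 122  85];
```

View pics/z2.png

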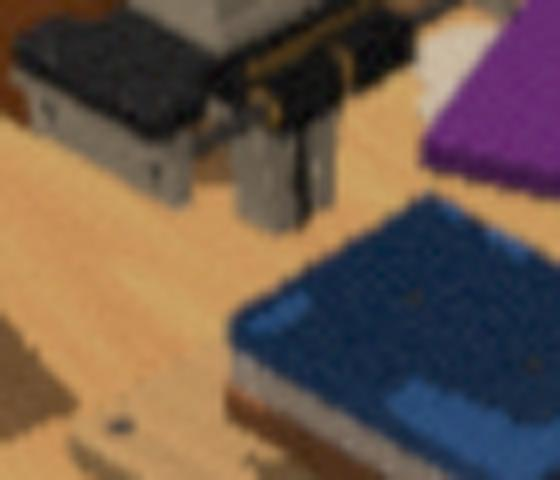

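The fingertips are at z≈0.074 with the TCP reading 0.0305 (z2 crop (275,230)), clear behind the board. I'll lower 20 mm more and recheck.

```bash
python3 -m crank '[[[0,0,0.3,0],[0,0,0.6,0],[0,0,0.76,0],[0,0,0.76,0],[0,0,0.76,0]]]'
python3 tip.py
```

```text
t: 10.8
eef_pos: [0.5858, -0.2409, 0.0113]
ee_rot: [-3.141, -0.0, -1.417]
force: [0.0, 0.5, -0.0]
width: 0.0006
gripper_force: 0.0
tcp [ 0.5858 -0.2409  0.0113] n 132 tip z pct1,5: [0.0525 0.0528 0.057  0.0629]
234 166 [ 0.603 -0.246  0.077] [149 120  86]; 235 171 [ 0.598 -0.251  0.053] [139 118  95]; 236 172 [ 0.599 -0.243  0.053] [138 116  88]; 237 172 [ 0.601 -0.235  0.059] [127 111  90]; 238 173 [ 0.599 -0.233  0.055] [131 110  82]; 239 173 [ 0.598 -0.229  0.058] [115 100  81]; 240 173 [ 0.596 -0.227  0.058] [100  90  74]; 241 173 [ 0.592 -0.227  0.056] [110  93  72]; 242 172 [ 0.588 -0.227  0.058] [58 52 45]; 243 173 [ 0.595 -0.212  0.066] [27 37 56]; 244 173 [ 0.592 -0.21   0.066] [33 42 62]; 245 172 [ 0.588 -0.211  0.067] [51 53 64]; 246 172 [ 0.582 -0.214  0.063] [34 41 65]; 247 171 [ 0.581 -0.21   0.068] [76 68 69]; 248 171 [ 0.576 -0.213  0.064] [35 45 65]; 249 171 [ 0.573 -0.21   0.065] [27 48 70]; 250 168 [ 0.563 -0.219  0.067] [157 120  85];
```

```bash
python3 -m crank '[[[-0.2,0,-0.05,0],[-0.4,0,-0.05,0],[-0.5,0,-0.05,0],[-0.6,0,-0.05,0],[-0.7,0,-0.05,0],[-0.8,0,-0.05,0],[-0.9,0,-0.05,0],[-1,0,-0.05,0],[-1.1,0,-0.05,0],[-1.2,0,-0.05,0],[-1.3,0,-0.05,0]]]'
python3 look.py d
```

```text
t: 12.22
eef_pos: [0.5807, -0.2086, 0.0125]
ee_rot: [-3.141, -0.0, -1.417]
force: [1.0, -2.0, 1.7]
width: 0.0007
gripper_force: 1.3
t 12.225 tcp jig -2.7 -182.9 z 0.012534529465016438 F [ 1.  -2.   1.7]
top board jig [ -41.  -106.9] [119.7  32.6] 89.4 z 0.0666 303
scene board jig [  0.1 -91. ] [112.3 153.7] 0.5 z 0.067 1248
```

View pics/scene_d.png

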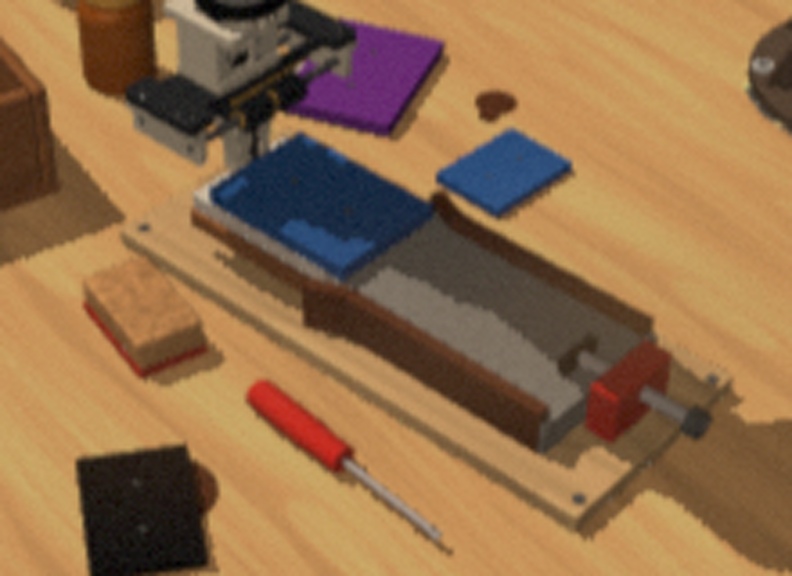

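The blue board moved about 21 mm, with its rear edge leaving the white one at crop (205,185). White and wood haven't moved. I'll keep pushing.

```bash
python3 -m crank '[[[-0.12,0,0,0],[-0.26,0,0,0],[-0.4,0,0,0],[-0.55,0,0,0],[-0.7,0,0,0],[-0.85,0,0,0],[-1,0,0,0],[-1.15,0,0,0],[-1.3,0,0,0],[-1.45,0,0,0],[-1.6,0,0,0],[-1.7,0,0,0]]]'
python3 look.py e
```

```text
t: 13.82
eef_pos: [0.5742, -0.1665, 0.0125]
ee_rot: [-3.142, -0.0, -1.417]
force: [-0.7, -0.6, -0.6]
width: 0.0003
gripper_force: 0.6
t 13.825 tcp jig -2.7 -140.3 z 0.012536365012141296 F [-0.7 -0.6 -0.6]
top board jig [-46.6 -52.2] [ 21.7 121.5] 0.5 z 0.0667 199
scene board jig [  0.4 -49.5] [112.2 152.8] 1.1 z 0.067 1300
```

```bash
python3 -m crank '[[[-0.12,0,0,0],[-0.26,0,0,0],[-0.4,0,0,0],[-0.55,0,0,0],[-0.7,0,0,0],[-0.85,0,0,0],[-1,0,0,0],[-1.15,0,0,0],[-1.3,0,0,0],[-1.45,0,0,0],[-1.6,0,0,0],[-1.75,0,0,0]]]'
python3 look.py f
```

```text
t: 15.42
eef_pos: [0.5676, -0.1234, 0.0126]
ee_rot: [-3.141, -0.0, -1.417]
force: [0.1, -2.9, 2.0]
width: 0.0005
gripper_force: 1.3
t 15.425 tcp jig -2.7 -96.7 z 0.01263714311962811 F [ 0.1 -2.9  2. ]
top board jig [-54.4  -1.6] [130.1   7.6] 89.4 z 0.0663 74
scene board jig [-0.4 -6.4] [152.8 112.7] 89.5 z 0.0663 1324
```

```bash
python3 -m crank '[[[-0.12,0,0,0],[-0.26,0,0,0],[-0.4,0,0,0],[-0.55,0,0,0],[-0.7,0,0,0],[-0.85,0,0,0],[-1,0,0,0],[-1.15,0,0,0],[-1.3,0,0,0],[-1.45,0,0,0],[-1.6,0,0,0],[-1.75,0,0,0]]]'
python3 look.py g
```

```text
t: 17.02
eef_pos: [0.5607, -0.0801, 0.0125]
ee_rot: [3.142, 0.0, -1.417]
force: [0.2, -0.7, -0.9]
width: 0.0003
gripper_force: 0.5
t 17.025 tcp jig -3.0 -52.8 z 0.01250108002531311 F [ 0.2 -0.7 -0.9]
scene board jig [ 0.5 37.1] [151.9 111.5] 88.8 z 0.0661 1134
```

View pics/scene_g.png

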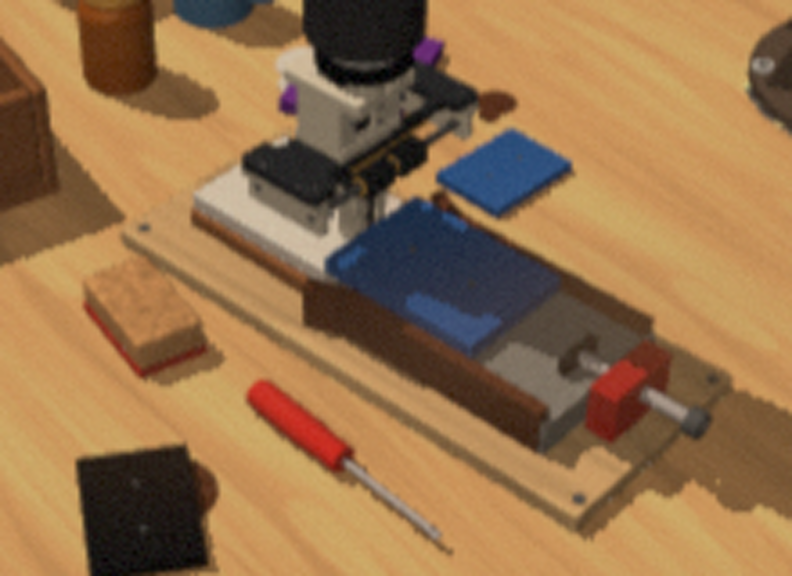

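The board is between the rails, just off the white one (crop (330,265)). The pad is at (577,355), still ahead. I'll go on more gently.

```bash
python3 -m crank '[[[-0.08,0,0,0],[-0.16,0,0,0],[-0.26,0,0,0],[-0.36,0,0,0],[-0.46,0,0,0],[-0.56,0,0,0],[-0.66,0,0,0],[-0.76,0,0,0],[-0.84,0,0,0],[-0.88,0,0,0],[-0.92,0,0,0],[-0.96,0,0,0]]]'
python3 look.py h
python3 - <<'E'
from h import *
p,d=arm.grab_frame("scene");W=world("scene",d);a=np.radians(8.7);ey=np.array([-np.sin(a),np.cos(a)]);ex=np.array([np.cos(a),np.sin(a)]);o=np.array([.5557,-.0274])
J=np.stack([(W[...,:2]-o)@ex,(W[...,:2]-o)@ey],-1)*1e3
m=(p.max(-1)<60)&(abs(J[...,0])<22)&(J[...,1]>135)&(J[...,1]<195)&(W[...,2]>.05)&(W[...,2]<.08)
print(m.sum(),np.percentile(J[m],[5,25,50,75,95],axis=0).round() if m.any() else "")
E
```

```text
t: 18.62
eef_pos: [0.5572, -0.0566, 0.0126]
ee_rot: [-3.142, -0.0, -1.417]
force: [0.4, -1.9, 2.5]
width: 0.0006
gripper_force: 1.2
t 18.625 tcp jig -2.9 -29.1 z 0.012573459301011197 F [ 0.4 -1.9  2.5]
scene board jig [ 0.1 58.3] [154.1 114.3] 88.7 z 0.0651 982
12 [[-13. 153.]
 [ -4. 171.]
 [ 11. 173.]
 [ 17. 174.]
 [ 19. 175.]]
```

```bash
python3 -m crank '[[[-0.06,0,0,0],[-0.12,0,0,0],[-0.18,0,0,0],[-0.24,0,0,0],[-0.3,0,0,0],[-0.36,0,0,0],[-0.42,0,0,0],[-0.48,0,0,0],[-0.54,0,0,0],[-0.6,0,0,0],[-0.64,0,0,0],[-0.68,0,0,0]]]'; python3 -m crank '[[[-0.03,0,0,0],[-0.06,0,0,0],[-0.09,0,0,0],[-0.12,0,0,0]]]'
python3 look.py i
```

```text
t: 20.27
eef_pos: [0.5545, -0.0398, 0.0125]
ee_rot: [-3.142, 0.0, -1.417]
force: [0.7, -1.9, 1.2]
width: 0.0005
gripper_force: 1.1
t: 20.78
eef_pos: [0.5541, -0.0368, 0.0125]
ee_rot: [3.142, -0.0, -1.417]
force: [0.1, -2.3, 1.1]
width: 0.0005
gripper_force: 1.1
t 20.775 tcp jig -3.1 -9.1 z 0.012495122696258083 F [ 0.1 -2.3  1.1]
scene board jig [-0.9 80. ] [111.9 149.5] 0.1 z 0.0648 816
```

```bash
for i in 1 2; do python3 -m crank '[[[-0.03,0,0,0],[-0.06,0,0,0],[-0.09,0,0,0],[-0.12,0,0,0]]]' | grep -E 'eef|^force|gripper'; done
```

```text
eef_pos: [0.5536, -0.0338, 0.0125]
force: [0.6, -2.2, 1.8]
gripper_force: 1.0
eef_pos: [0.5531, -0.0309, 0.0125]
force: [0.7, -2.5, 1.6]
gripper_force: 1.0
```

```bash
python3 -m crank '[[[-0.03,0,0,0],[-0.06,0,0,0],[-0.09,0,0,0]]]' | grep -E 'eef|^force|gripper'; python3 -m crank '[[[-0.03,0,0,0],[-0.06,0,0,0]]]' | grep -E 'eef|^force|gripper';  python3 look.py j
```

```text
eef_pos: [0.5528, -0.0286, 0.0125]
force: [0.1, -3.0, 0.5]
gripper_force: 1.0
eef_pos: [0.5525, -0.0271, 0.0125]
force: [-0.1, -1.7, 0.1]
gripper_force: 0.9
t 22.5 tcp jig -3.1 0.7 z 0.012480224112728228 F [-0.1 -1.7  0.1]
scene board jig [ 0.1 90.1] [150.5 111.7] 89.5 z 0.065 717
```

View pics/scene_j.png

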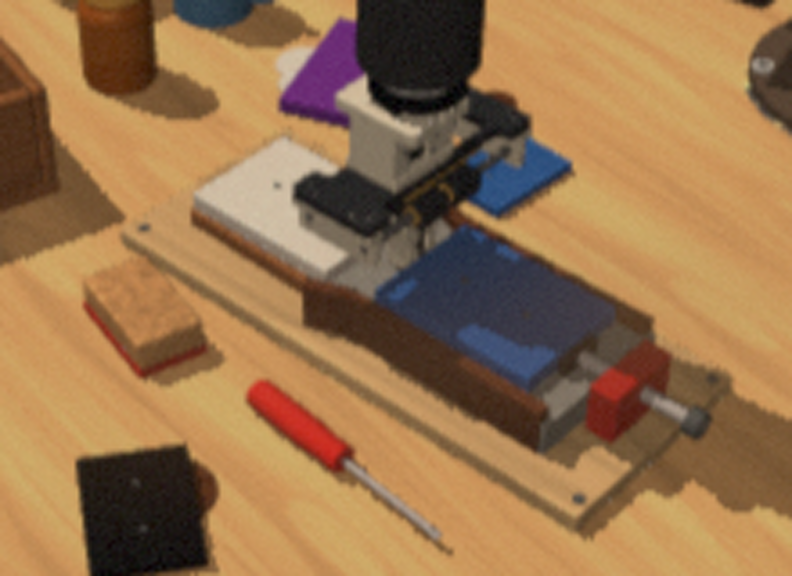

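The board's front edge at crop (575,350) is practically at the pad. From here I'll creep in half-millimetre steps.

```bash
for i in 1 2 ; do python3 -m crank '[[[-0.02,0,0,0],[-0.04,0,0,0]]]' | grep -E 'eef|^force|gripper'; done
```

```text
eef_pos: [0.5524, -0.0262, 0.0125]
force: [0.4, -1.8, 0.3]
gripper_force: 0.9
eef_pos: [0.5523, -0.0252, 0.0125]
force: [0.2, -1.6, 0.3]
gripper_force: 0.9
```

```bash
for i in 1 2 ; do python3 -m crank '[[[-0.02,0,0,0],[-0.04,0,0,0]]]' | grep -E 'eef|^force|gripper'; done
```

```text
eef_pos: [0.5521, -0.0242, 0.0125]
force: [0.8, -4.1, 0.5]
gripper_force: 1.9
eef_pos: [0.5519, -0.0242, 0.0125]
force: [2.6, -9.1, 0.2]
gripper_force: 5.0
```

Contact with the stop: about 9 N at the tool. I'll hold there briefly.

```bash
python3 -m crank '[[[0,0,0,0],[0,0,0,0],[0,0,0,0],[0,0,0,0]]]' | grep -E 'eef|^force|gripper'; python3 look.py k
```

```text
eef_pos: [0.5519, -0.0242, 0.0125]
force: [1.8, -7.8, -0.8]
gripper_force: 4.0
t 24.1 tcp jig -3.3 3.7 z 0.012505910122746385 F [ 1.8 -7.8 -0.8]
scene board jig [-0.5 93.4] [150.9 111.9] 88.3 z 0.0651 676
```

```bash
python3 -m crank '[[[0,0,0,0],[0,0,0,0],[0.05,0,0,0],[0.15,0,0,0],[0.3,0,0,0],[0.4,0,0,0],[0.4,0,0,0],[0.4,0,-0.6,0],[0.4,0,-1.6,0],[0.4,0,-2.6,0],[0.4,0,-3.6,0],[0.4,0,-4,0]]]'; python3 -m crank '[[[1,0,-1,0],[2,0,-1,0],[4,0,-1,0],[6,0,-1,0],[6,0,-1,0],[6,0,-1,0]]]'; python3 look.py l
```

```text
t: 25.7
eef_pos: [0.5545, -0.0329, 0.115]
ee_rot: [-3.138, 0.0, -1.417]
force: [0.9, -0.3, -0.5]
width: 0.0005
gripper_force: 0.0
t: 26.45
eef_pos: [0.576, -0.1815, 0.1371]
ee_rot: [3.141, 0.0, -1.418]
force: [0.3, 0.8, -0.8]
width: 0.0002
gripper_force: 0.0
t 26.45 tcp jig -3.2 -155.4 z 0.13708786515826957 F [ 0.3  0.8 -0.8]
top board jig [-31.4 156.3] [29.6 51.7] 82.4 z 0.0652 131
scene board jig [ 0.6 92.7] [113.7 147. ] 1.3 z 0.0649 969
```

View pics/scene_l.png

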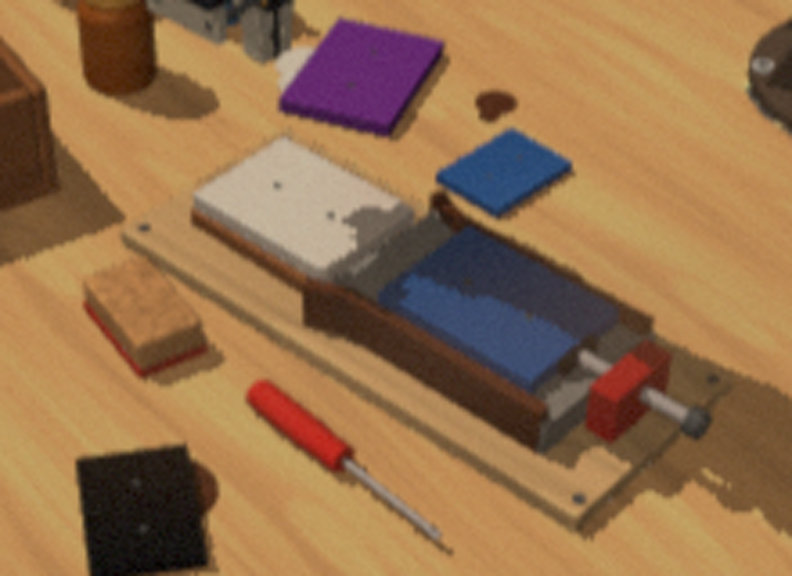

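The blue board lies flat between the rails against the pad (crop (500,305)). The white and wood fronts are where they were, and the arm is clear. I'm handing it in.

```bash
python3 -c "
from station import arm
print(arm.job_done())"
```

```text
the job is handed in; nothing more can be done
None
```

The job is handed in, with no verdict returned: the blue front was pushed along to the padded stop, held there at about 8 N for more than half a second, and left flat between the rails at about jig y 93 mm, with the other fronts and the visible bench items looking undisturbed.

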